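# Line up the altar dancers by height

### The job

Set the four wooden dancers upright on the dark board, one centred on each cream disc, in order of height: the tallest on the disc next to the blue pot, stepping down to the shortest next to the bell. Knock none of them over, and leave the pot and the bell where they stand.

Things in the scene. Friction and masses are not known exactly. Their poses are not given: they have to be found in the camera images.
- dancer50_mid (a point): Loose wooden dancer, 50 mm tall, yellow skirt, collar and foot, gold crown, arms overhead; round in plan. Foot disc 32 mm across, 5 mm thick; above it a near-straight round body 21 mm across up to 34 mm above the underside (waist 2 mm slimmer), to grip; slimmer above. Point: on its axis half-way up, 25 mm above the underside; z up. Starts upright on the ledge (z = 0) on the robot's side of the board.
- dancer65_mid (a point): Loose wooden dancer, 65 mm tall, green skirt, collar and foot, gold crown, arms overhead; round in plan. Foot disc 36 mm across, 5 mm thick; above it a near-straight round body 25 mm across up to 44 mm above the underside (waist 2 mm slimmer), to grip; slimmer above. Point: on its axis half-way up, 32.5 mm above the underside; z up. Starts upright on the ledge (z = 0) on the robot's side of the board.
- dancer80_mid (a point): Loose wooden dancer, 80 mm tall, blue skirt, collar and foot, gold crown, arms overhead; round in plan. Foot disc 40 mm across, 5 mm thick; above it a near-straight round body 29 mm across up to 54 mm above the underside (waist 2 mm slimmer), to grip; slimmer above. Point: on its axis half-way up, 40 mm above the underside; z up. Starts upright on the ledge (z = 0) on the robot's side of the board.
- dancer95_mid (a point): Loose wooden dancer, 95 mm tall, red skirt, collar and foot, gold crown, arms overhead; round in plan. Foot disc 44 mm across, 5 mm thick; above it a near-straight round body 33 mm across up to 65 mm above the underside (waist 2 mm slimmer), to grip; slimmer above. Point: on its axis half-way up, 47.5 mm above the underside; z up. Starts upright on the ledge (z = 0) on the robot's side of the board.
- mark1: Cream disc, 50 mm across, brown centre dot, flush in the top of a fixed dark-wood board (80 x 335 mm, 12 mm thick) lying on the ledge; number 1 from the robot's right in a straight row of four identical discs 85 mm apart. Origin: disc's centre on the board's top, 12 mm above the ledge; y runs along the row, x across it.
- mark2: Cream disc, 50 mm across, brown centre dot, flush in the top of a fixed dark-wood board (80 x 335 mm, 12 mm thick) lying on the ledge; number 2 from the robot's right in a straight row of four identical discs 85 mm apart. Origin: disc's centre on the board's top, 12 mm above the ledge; y runs along the row, x across it.
- mark3: Cream disc, 50 mm across, brown centre dot, flush in the top of a fixed dark-wood board (80 x 335 mm, 12 mm thick) lying on the ledge; number 3 from the robot's right in a straight row of four identical discs 85 mm apart. Origin: disc's centre on the board's top, 12 mm above the ledge; y runs along the row, x across it.
- mark4: Cream disc, 50 mm across, brown centre dot, flush in the top of a fixed dark-wood board (80 x 335 mm, 12 mm thick) lying on the ledge; number 4 from the robot's right in a straight row of four identical discs 85 mm apart. Origin: disc's centre on the board's top, 12 mm above the ledge; y runs along the row, x across it.
- pot: Loose blue glazed ceramic pot, 76 mm across, 65 mm high, standing on the ledge past one end of the row, its centre about 93 mm from the end disc's centre; at either end. Origin at the centre of its underside.
- bell: Loose small brass-coloured aluminium bell, 60 mm across, 75 mm high, standing on the ledge past the other end of the row, its centre about 93 mm from that end disc's centre. Origin at the centre of its underside.

How it is judged (in metres and radians):
At the end, for the whole second after the job is handed in: From the pot's end of the row to the bell's end the 95, 80, 65 and 50 mm dancers stand on the four discs, each within 12 mm of its disc's centre, upright (within 0.1 rad), resting on the board (height within 4 mm) and still (below 0.02 m/s) (((horizontal distance between pot and mark1 below 0.14 m and horizontal distance between dancer95_mid and mark1 below 0.012 m and horizontal distance between dancer80_mid and mark2 below 0.012 m and horizontal distance between dancer65_mid and mark3 below 0.012 m and horizontal distance between dancer50_mid and mark4 below 0.012 m) or (horizontal distance between pot and mark4 below 0.14 m and horizontal distance between dancer95_mid and mark4 below 0.012 m and horizontal distance between dancer80_mid and mark3 below 0.012 m and horizontal distance between dancer65_mid and mark2 below 0.012 m and horizontal distance between dancer50_mid and mark1 below 0.012 m)) and height (world z) of dancer95_mid between 0.0555 and 0.0635 m and angle between each of dancer95_mid, dancer80_mid, dancer65_mid, dancer50_mid's own z axis and vertical below 0.1 rad and linear speed of each of dancer95, dancer80, dancer65, dancer50 below 0.02 m/s and height (world z) of dancer80_mid between 0.048 and 0.056 m and height (world z) of dancer65_mid between 0.0405 and 0.0485 m and height (world z) of dancer50_mid between 0.033 and 0.041 m); the robot touches nothing.
It fails at once if the pot is shifted by more than 25 mm (distance of pot from where it was at the start of the episode above 0.025 m).
It fails at once if the bell is shifted by more than 25 mm (distance of bell from where it was at the start of the episode above 0.025 m).
It fails at once if a dancer is knocked over (tilted more than 1.2 rad) (angle between any of dancer95_mid, dancer80_mid, dancer65_mid, dancer50_mid's own z axis and vertical above 1.2 rad).
It also fails if it takes over 104 s, if anything falls off the work surface, if the arm or the gripper's body presses on something with over 40 N, if the wrist force passes 120 N, or if a joint passes its speed limit or range.

### The arm

A 7-joint arm with a two-finger parallel gripper is mounted at the origin on the work surface. World frame = base frame: x ahead of the robot, y to its left, z up, the work surface at z = 0. Lengths are in mm, angles in rad, forces in N, time in s.
With the tool pointing down it reaches from about 400 to 900 mm from the base axis. Payload 5.6 kg.
Tool frame: the origin (TCP) lies at the very end of the fingers, on their centre line; the grasp point (between the pads) lies robot.hold_point_z behind it (robot.hold_point_z is the distance from the TCP to the grasp point, in mm); z points along the fingers, y is the line along which they close (so a half turn about z gives the same grasp; the last joint's range is limited). The gripper opens to 92 mm and grips with 3 to 60 N. Pads are 20 mm wide; open, the fingers measure 128 mm over their backs; the gripper's body (75 mm by 189 mm) begins 69 mm behind the grasp point.
Start: joints at [1.126, 0.468, -0.012, 1.603, 0.006, 1.071, -0.056], TCP at [254.16, -598.257, 214.592] pointing down, gripper open.
Joint ranges: [-2.53, 2.53], [-0.31, 2.02], [-1.57, 1.55], [0.28, 2.44], [-1.29, 4.43], [0.15, 1.84], [-2.92, 2.92]. Speed limits (rad/s): [2.57, 2.57, 3.14, 3.14, 3.14, 3.14, 3.14].

### API

Orientations are given as a 3x3 rotation matrix whose columns are the frame's x, y, z axes.
In Python, from bench import read_state, cams, workorder, robot gives the robot as it stands.
- The arm moves only by the tool step_arm, never from a script. Its argument "deltas" is a list that holds one entry, the list of rows, each a list of 7 numbers: the shift along the tool's x, y, z in mm, then the turn, a rotation vector about the tool's x, y, z in degrees, then the opening, from -1 (shut) to 1 (fully open). A call has 1 to 12 rows; each row is the pose to reach, as a shift and turn from the pose commanded when the call began, along the tool's axes at that moment; what a row does not reach only later rows make up. A row lasts 1/12 s, in which the tool goes at most 41.7 mm and 7.16 degrees, less where a joint would pass 70% of its speed; a pose out of reach is approached as far as the arm can. A call with a gripper value outside its range is refused whole. The fingers move at their own pace and stop on an object; "squeeze" is the grip in N (left out, the last holds). Time passes only in rows, so rows that repeat a pose let the fingers close. It gives the time, the measured TCP pose, the force, the opening and the grip force at its end, in the units of the state.
- read_state(): the state, without advancing time (a new reading comes with each control period).
- cams.camera(name): name is "side" or "top"; returns the picture (400x640x3 uint8, red, green, blue); there is no depth.
- cams.camera_info(name): a dict with "fx", "fy", "cx", "cy" (pixels), "rvec" (rotation vector, rad) and "tvec" (3), from world to camera coordinates, as OpenCV has them. Camera axes: x right, y down, z forward; pixel columns grow to the right and rows downward; lengths in mm; the calibration is good to about 2 mm. A picture is of the moment at which its call begins. camera_info takes no time and is no camera call.
- workorder.hand_in(): hands the job in; it is judged then, once.
Trained networks look in the newest picture that a camera, given by its name, has taken for a name from the list of things; names that differ only in an ending like _2 or _b are one class to them, and where a whole thing is asked for, a point or a joint stands for the part that bears it (a point fixed in the world has none). Each returns a list of dicts, best first, with "conf" (0 to 1); they miss things now and then, are a little off and sometimes report something else, mostly with a low value. They report only what shows in the picture. A call takes as long as a camera call.
- cams.regions_of(name, camera): "region" (400x640 bool, what is visible of it) and "centre" ([column, row] in pixels, amid what is visible of it).
- cams.spot_point(name, camera): "centre" ([column, row] in pixels: a listed point, or the origin of a listed thing).
The state is a dict: "time": time; "q": joint angles; "qd": joint speeds; "effort": joint torques, N m; "position": TCP position; "eef_rot": TCP orientation; "wrist_force": force on the tool from outside, world axes, zero at the start; "moment": the same for the moment, N m; "width": finger opening in mm; "finger_force": force on a finger pad.
Only numpy, scipy, OpenCV 4.12 (cv2) and the standard library are available. Lean on these libraries where they do the work, as an engineer would, in place of code of your own. Each camera call takes 0.05 s, during which the arm holds its last target. There are 200 camera calls.

## Working session

There is one attempt and no reset: what is moved stays moved. The work goes in short steps, Python scripts to look and compute and a tool call to move; the robot and the scene stay as the last step left them, time stands still between calls to the robot, and variables do not carry over. Pictures are saved under pics/ and viewed, at most 14 in all, crops included, and the job is handed in when it is done.

Besides the shell and the picture viewer there is one more tool, called after "Request:" as name(argument=value, ...) on one line, values as JSON. step_arm: Moves the arm, as the interface text tells. Its arguments: {"type":"object","properties":{"deltas":{"type":"array"},"squeeze":{"type":"number"}},"required":["deltas"]}

```bash
mkdir -p pics; cat > h.py <<'E'
import numpy as np, cv2
from bench import read_state, cams, workorder, robot
def ray(cam,uv):
    i=cams.camera_info(cam);R=cv2.Rodrigues(np.array(i["rvec"],float))[0];t=np.array(i["tvec"],float).ravel()
    d=R.T@np.array([(uv[0]-i["cx"])/i["fx"],(uv[1]-i["cy"])/i["fy"],1]);return -R.T@t,d
def at(cam,uv,z):
    o,d=ray(cam,uv);return o+d*(z-o[2])/d[2]
E
python3 - <<'E'
from h import *
for c in("top","side"):
    cv2.imwrite(f"pics/{c}0.png",cams.camera(c)[:,:,::-1]); print(c,ray(c,(320,200)))
H=dict(dancer50_mid=25,dancer65_mid=32.5,dancer80_mid=40,dancer95_mid=47.5,mark1=12,mark2=12,mark3=12,mark4=12,pot=0,bell=0)
for n,z in H.items():
    for c in("top","side"):
        for r in cams.spot_point(n,c)[:4]: print(n,c,round(r["conf"],2),np.round(r["centre"]),at(c,r["centre"],z).round(1)[:2])
s=read_state();print(s["time"],s["position"],s["eef_rot"],s["width"],robot.hold_point_z)
E
```

```text
top (array([436.87662174,  24.605509  , 854.6940471 ]), array([ 0.1929515 , -0.00644093, -0.98120314]))
side (array([ 32.70330571, 535.35409351, 674.55512386]), array([ 0.54769954, -0.5468908 , -0.63321162]))
dancer50_mid top 0.68 [232. 283.] [432.8 194.8]
dancer50_mid side 0.84 [292. 311.] [434.1 207.2]
dancer50_mid side 0.21 [309. 202.] [606.3  -4.7]
dancer50_mid side 0.18 [434. 190.] [ 443.1 -207.3]
dancer65_mid top 0.64 [349. 263.] [470.5 -38.7]
dancer65_mid top 0.2 [231. 281.] [436.1 196. ]
dancer65_mid side 0.7 [373. 220.] [470.5 -43.4]
dancer80_mid top 0.93 [428. 279.] [ 438.1 -192.7]
dancer80_mid side 0.57 [435. 190.] [ 432.  -192.1]
dancer95_mid top 0.79 [283. 256.] [483.2  92.9]
dancer95_mid side 0.62 [247. 251.] [571.8 181.1]
mark1 top 0.91 [335. 196.] [612.2 -12.2]
mark1 top 0.82 [296. 197.] [609.9  69.9]
mark1 top 0.64 [377. 192.] [ 619.  -101.1]
mark1 top 0.64 [254. 196.] [611.2 157.1]
mark1 side 0.87 [282. 224.] [609.1  67.1]
mark1 side 0.83 [337. 186.] [612.4 -96.1]
mark1 side 0.78 [249. 250.] [601.6 158. ]
mark1 side 0.73 [309. 205.] [611.5 -10.8]
mark2 top 0.91 [335
[... 685 characters left out ...]
2.2]
mark4 top 0.82 [296. 197.] [609.9  69.9]
mark4 top 0.64 [377. 192.] [ 619.  -101.1]
mark4 top 0.64 [254. 196.] [611.2 157.1]
mark4 side 0.87 [282. 224.] [609.1  67.1]
mark4 side 0.83 [337. 186.] [612.4 -96.1]
mark4 side 0.78 [249. 250.] [601.6 158. ]
mark4 side 0.73 [309. 205.] [611.5 -10.8]
pot top 0.93 [214. 186.] [637.5 245.5]
pot side 0.92 [201. 273.] [630.6 247.7]
bell top 0.79 [414. 182.] [ 643.6 -184.4]
bell side 0.66 [350. 168.] [ 645.3 -177.7]
1.1 [ 254.17805234 -598.274711    214.61045247] [[ 9.20375868e-01  3.91034859e-01  1.26610141e-06]
 [ 3.91034857e-01 -9.20375864e-01 -1.01610917e-04]
 [-3.85681215e-05  9.40153260e-05 -9.99999995e-01]] 91.78452372053415 18.700000000000003
```

View pics/top0.png

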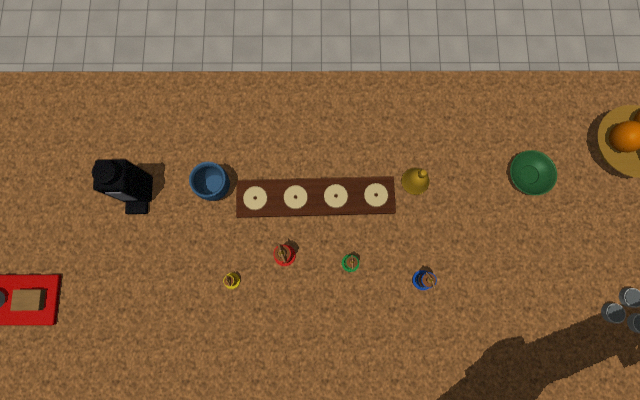

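View pics/side0.png

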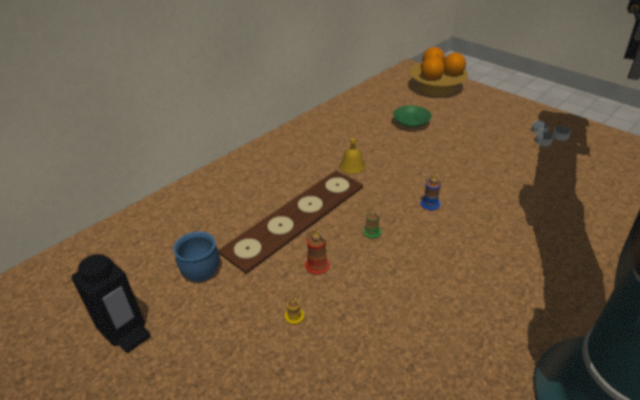

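Pot is at the left end (mark4 side, top px ~(210,182)), bell at the right (415,182); dancers yellow (232,281), red (285,255), green (350,262), blue (424,280). Now I refine by colour segmentation.

```bash
python3 - <<'E'
from h import *
I={c:cv2.imread(f"pics/{c}0.png") for c in("top","side")}
# marks
for c in I:
    hsv=cv2.cvtColor(I[c],cv2.COLOR_BGR2HSV)
    m=((hsv[...,1]<130)&(hsv[...,2]>150)).astype(np.uint8) if c=="top" else ((hsv[...,1]<120)&(hsv[...,2]>130)).astype(np.uint8)
    m=cv2.morphologyEx(m,cv2.MORPH_CLOSE,np.ones((5,5)))
    n,_,st,ce=cv2.connectedComponentsWithStats(m)
    P=[at(c,ce[i],12)[:2] for i in range(1,n) if 150<st[i,4]<900 and 235<ce[i][0]<395 and 160<ce[i][1]<270]
    P=np.array(sorted(P,key=lambda p:p[1]));print(c,P.round(1).tolist(),np.linalg.norm(np.diff(P,axis=0),axis=1).round(1))
top=I["top"];a=[cv2.resize(top[y-22:y+22,x-22:x+22],(300,300),interpolation=cv2.INTER_CUBIC) for x,y in((232,281),(285,255),(350,262),(424,280))]
s=I["side"];b=[cv2.resize(s[y-28:y+28,x-28:x+28],(300,300),interpolation=cv2.INTER_CUBIC) for x,y in((294,310),(317,253),(373,222),(431,193))]
cv2.imwrite("pics/d.png",cv2.resize(np.vstack([np.hstack(a),np.hstack(b)]),(800,400)))
E
```

```text
top [[614.2, -98.7], [612.2, -13.4], [610.2, 71.8], [608.1, 156.7]] [85.3 85.2 84.9]
side [[615.5, -99.1], [613.4, -14.1], [610.8, 71.3], [609.0, 156.2]] [85.  85.4 85. ]
```

View pics/d.png

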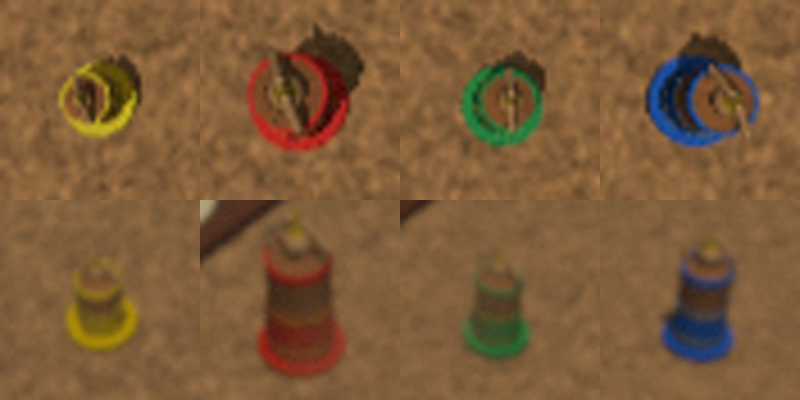

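```bash
cat > fit.py <<'E'
from h import *
from scipy.optimize import minimize
D={50:(16,10.5,34,(20,34)),65:(18,12.5,44,(40,85)),80:(20,14.5,54,(100,125)),95:(22,16.5,65,(174,6))}
th=np.linspace(0,2*np.pi,40);K=8
def proj(c,P):
    i=cams.camera_info(c);k=np.array([[i["fx"],0,i["cx"]],[0,i["fy"],i["cy"]],[0,0,1]],float)
    return cv2.projectPoints(P,np.array(i["rvec"],float),np.array(i["tvec"],float),k,None)[0].reshape(-1,2)
def mask(img,h,ctr,r=26,s=150):
    hsv=cv2.cvtColor(img,cv2.COLOR_BGR2HSV);lo,hi=D[h][3];H=hsv[...,0]
    m=((H>=lo)&(H<=hi)) if lo<hi else ((H>=lo)|(H<=hi))
    m&=(hsv[...,1]>s)&(hsv[...,2]>45)
    z=np.zeros(m.shape,bool);x,y=map(int,ctr);z[y-r:y+r,x-r:x+r]=1
    n,l,st,_=cv2.connectedComponentsWithStats((m&z).astype(np.uint8))
    keep=np.zeros(m.shape,np.uint8)
    for i in range(1,n):
        if st[i,4]>=6: keep|=(l==i).astype(np.uint8)
    return keep
def fit(c,img,h,xy,zb=0,s=150):
    rf,rb,zt,_=D[h];ctr=proj(c,np.array([[xy[0],xy[1],zb+zt/2]]))[0]
    m=mask(img,h,ctr,s=s);ys,xs=np.nonzero(m)
    o=ctr.astype(int)-32
    pts=np.concatenate([np.stack([xs+a,ys+b],1) for a in(-.5,.5) for b in(-.5,.5)])
    def fill(p):
        a=np.zeros((64*K,64*K),np.uint8);cv2.fillConvexPoly(a,cv2.convexHull(np.round((p-o)*K).astype(np.int32)),1);return a
    A=fill(pts)
    def cost(q):
        P=np.concatenate([np.stack([q[0]+r*np.cos(th),q[1]+r*np.sin(th),0*th+z+zb],1) for r,z in((rf,0.),(rf,5.),(rb,float(zt)))])
        B=fill(proj(c,P));return 1-(A&B).sum()/(A|B).sum()
    r=minimize(cost,xy,method="Nelder-Mead",options=dict(initial_simplex=np.array(xy)+[[6,4],[-6,3],[0,-6]],xatol=.2,fatol=1e-4))
    return r.x.round(1),round(1-r.fun,3)
E
python3 - <<'E'
from fit import *
for h,xy in {50:(433,197),65:(470,-41),80:(435,-193),95:(483,93)}.items():
    for c,s in(("top",170),("side",150)): print(h,c,fit(c,cv2.imread(f"pics/{c}0.png"),h,xy,s=s))
E
```

```text
50 top (array([437.3, 201.6]), np.float64(0.873))
50 side (array([437.3, 201.4]), np.float64(0.825))
65 top (array([471. , -42.3]), np.float64(0.812))Traceback (most recent call last):
  File "<stdin>", line 3, in <module>
  File "fit.py", line 25, in fit
    A=fill(pts)
  File "fit.py", line 24, in fill
    a=np.zeros((64*K,64*K),np.uint8);cv2.fillConvexPoly(a,cv2.convexHull(np.round((p-o)*K).astype(np.int32)),1);return a
                                     ~~~~~~~~~~~~~~~~~~^^^^^^^^^^^^^^^^^^^^^^^^^^^^^^^^^^^^^^^^^^^^^^^^^^^^^^^^
cv2.error: OpenCV(4.12.0) /io/opencv/modules/imgproc/src/drawing.cpp:2404: error: (-215:Assertion failed) points.checkVector(2, CV_32S) >= 0 in function 'fillConvexPoly'
```

```bash
python3 - <<'E'
from fit import *
for h,xy in {50:(437,201),65:(470,-41),80:(435,-193),95:(483,93)}.items():
    for c,s in(("top",130),("side",150 if h in(50,95) else 60)):
        try: print(h,c,*fit(c,cv2.imread(f"pics/{c}0.png"),h,xy,s=s))
        except Exception as e: print(h,c,"x")
E
```

```text
50 top [436.6 200.5] 0.842
50 side [437.4 201.4] 0.825
65 top [472.2 -42.4] 0.965
65 side [472.9 -42.9] 0.418
80 top [ 436.9 -188.8] 0.7
80 side [ 438.3 -190.3] 0.752
95 top [488.2  93.5] 0.912
95 side [490.9  91.9] 0.754
```

Request:
step_arm(deltas=[[[328.6, -304.6, 54.6, 0, 0, -66.98, 1], [328.6, -304.6, 54.6, 0, 0, -66.98, 1], [328.6, -304.6, 54.6, 0, 0, -66.98, 1], [328.6, -304.6, 54.6, 0, 0, -66.98, 1], [328.6, -304.6, 54.6, 0, 0, -66.98, 1], [328.6, -304.6, 54.6, 0, 0, -66.98, 1], [328.6, -304.6, 54.6, 0, 0, -66.98, 1], [328.6, -304.6, 54.6, 0, 0, -66.98, 1], [328.6, -304.6, 54.6, 0, 0, -66.98, 1], [328.6, -304.6, 54.6, 0, 0, -66.98, 1], [328.6, -304.6, 54.6, 0, 0, -66.98, 1], [328.6, -304.6, 54.6, 0, 0, -66.98, 1]]], squeeze=20)

```text
time: 2.1
position: [440.0, -182.3, 159.9]
eef_rot: [[-0.01, 1.0, 0.001], [1.0, 0.01, 0.003], [0.003, 0.001, -1.0]]
wrist_force: [-0.2, -0.1, 0.5]
width: 91.8
finger_force: 0.0
```

Request:
step_arm(deltas=[[[0, 0, 0, 0, 0, 0, 1], [0, 0, 0, 0, 0, 0, 1], [0, 0, 0, 0, 0, 0, 1]]])

```text
time: 2.35
position: [437.0, -191.0, 160.1]
eef_rot: [[0.003, 1.0, -0.0], [1.0, -0.003, -0.001], [-0.001, -0.0, -1.0]]
wrist_force: [-0.2, -0.7, 0.2]
width: 92.0
finger_force: 0.0
```

```bash
python3 - <<'E'
from h import *
s=read_state();print(s["position"].round(1) if hasattr(s["position"],"round") else s["position"],s["eef_rot"],s["time"])
for c in("top","side"):cv2.imwrite(f"pics/{c}1.png",cams.camera(c)[:,:,::-1])
a=cv2.imread("pics/top1.png")[210:330,360:480];b=cv2.imread("pics/side1.png")[120:240,370:490]
cv2.imwrite("pics/c1.png",cv2.resize(np.hstack([a,b]),(800,400),interpolation=cv2.INTER_CUBIC))
E
```

```text
[ 437.  -191.   160.1] [[ 2.69180244e-03  9.99996374e-01 -7.45042610e-05]
 [ 9.99996100e-01 -2.69185715e-03 -7.44139682e-04]
 [-7.44337539e-04 -7.25008934e-05 -9.99999720e-01]] 2.35
```

View pics/c1.png

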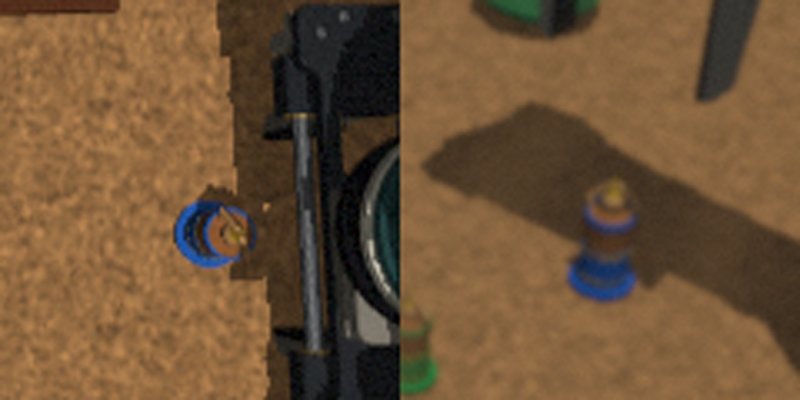

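```bash
python3 - <<'E'
from fit import *
for n,uv in dict(blue=(422.2,279.4),blue0=(424-22+(646+738)/2/4.545-132-.5,279),yel=(231.1,280.7),red=(284.1,254.7),gr=(350,262.4)).items(): print(n,at("top",uv,4).round(1))
for s in(90,110,150,190): print(s,fit("top",cv2.imread("pics/top1.png"),80,(437,-189),s=s),fit("side",cv2.imread("pics/side1.png"),80,(437,-189),s=s))
print(read_state()["position"])
E
```

```text
blue [ 437.6 -189.7    4. ]
blue0 [ 438.4 -188.8    4. ]
yel [436.5 201.7   4. ]
red [488.9  93.9   4. ]
gr [472.6 -42.3   4. ]
90 (array([ 437.5, -188.8]), np.float64(0.896)) (array([ 438.7, -192.2]), np.float64(0.675))
110 (array([ 437.3, -189.1]), np.float64(0.874)) (array([ 439. , -191.9]), np.float64(0.4))
150 (array([ 436.7, -188.5]), np.float64(0.652)) (array([ 439.9, -193.3]), np.float64(0.34))
190 (array([ 436.7, -185.7]), np.float64(0.506)) (array([ 444.7, -188.4]), np.float64(0.222))
[ 437.02503443 -191.00252481  160.07769136]
```

Request:
step_arm(deltas=[[[0, 0, 25, 0, 0, 0, 1], [0, 0, 55, 0, 0, 0, 1], [0, 0, 85, 0, 0, 0, 1], [0, 0, 110, 0, 0, 0, 1], [0, 0, 130, 0, 0, 0, 1], [0, 0, 140, 0, 0, 0, 1], [0, 0, 145, 0, 0, 0, 1], [0, 0, 145, 0, 0, 0, 1], [0, 0, 145, 0, 0, 0, 1], [0, 0, 145, 0, 0, 0, 1]]])

```text
time: 3.28
position: [438.4, -189.9, 16.1]
eef_rot: [[0.0, 1.0, 0.002], [1.0, -0.0, -0.001], [-0.001, 0.002, -1.0]]
wrist_force: [-0.0, 0.6, 0.6]
width: 92.0
finger_force: 0.0
```

Request:
step_arm(deltas=[[[0, 0, 0, 0, 0, 0, -1], [0, 0, 0, 0, 0, 0, -1], [0, 0, 0, 0, 0, 0, -1], [0, 0, 0, 0, 0, 0, -1], [0, 0, 0, 0, 0, 0, -1], [0, 0, 0, 0, 0, 0, -1], [0, 0, 0, 0, 0, 0, -1], [0, 0, 0, 0, 0, 0, -1], [0, 0, 0, 0, 0, 0, -1], [0, 0, 0, 0, 0, 0, -1]]])

```text
time: 4.12
position: [437.4, -189.4, 14.9]
eef_rot: [[0.0, 1.0, -0.0], [1.0, -0.0, 0.0], [0.0, -0.0, -1.0]]
wrist_force: [-0.3, 0.1, -0.4]
width: 27.9
finger_force: 20.0
```

Request:
step_arm(deltas=[[[0, 0, -5, 0, 0, 0, -1], [0, 0, -20, 0, 0, 0, -1], [0, 0, -45, 0, 0, 0, -1], [0, 0, -75, 0, 0, 0, -1], [0, 0, -100, 0, 0, 0, -1], [10, 7, -120, 0, 0, 0, -1], [30, 20, -130, 0, 0, 0, -1], [55, 36, -130, 0, 0, 0, -1], [85, 56, -130, 0, 0, 0, -1], [115, 76, -130, 0, 0, 0, -1], [145, 96, -130, 0, 0, 0, -1], [170, 112, -130, 0, 0, 0, -1]]])

```text
time: 5.12
position: [550.6, -16.9, 145.5]
eef_rot: [[-0.001, 1.0, 0.001], [1.0, 0.001, 0.001], [0.001, 0.001, -1.0]]
wrist_force: [0.1, -0.3, -1.1]
width: 28.2
finger_force: 20.0
```

Request:
step_arm(deltas=[[[25, 17, 0, 0, 0, 0, -1], [50, 34, 0, 0, 0, 0, -1], [70, 48, 0, 0, 0, 0, -1], [84, 57, 5, 0, 0, 0, -1], [91, 61, 20, 0, 0, 0, -1], [91, 61, 42, 0, 0, 0, -1], [91, 61, 65, 0, 0, 0, -1], [91, 61, 85, 0, 0, 0, -1], [91, 61, 95, 0, 0, 0, -1], [91, 61, 100, 0, 0, 0, -1], [91, 61, 100, 0, 0, 0, -1], [91, 61, 100, 0, 0, 0, -1]]])

```text
time: 6.12
position: [611.1, 71.7, 45.8]
eef_rot: [[0.0, 1.0, 0.001], [1.0, -0.0, 0.0], [0.0, 0.001, -1.0]]
wrist_force: [1.6, -1.2, -0.5]
width: 27.8
finger_force: 20.0
```

Request:
step_arm(deltas=[[[0, 0, 5, 0, 0, 0, -1], [0, 0, 10, 0, 0, 0, -1], [0, 0, 14, 0, 0, 0, -1], [0, 0, 16, 0, 0, 0, -1], [0, 0, 17.5, 0, 0, 0, -1], [0, 0, 17.5, 0, 0, 0, -1], [0, 0, 17.5, 0, 0, 0, -1], [0, 0, 17.5, 0, 0, 0, -1]]])

```text
time: 6.78
position: [610.6, 71.6, 27.6]
eef_rot: [[-0.0, 1.0, 0.0], [1.0, 0.0, 0.0], [0.0, 0.0, -1.0]]
wrist_force: [-0.5, 0.8, -0.2]
width: 28.0
finger_force: 20.0
```

Request:
step_arm(deltas=[[[0, 0, 0.5, 0, 0, 0, -0.1], [0, 0, 0.5, 0, 0, 0, 0], [0, 0, 0.5, 0, 0, 0, 0.2], [0, 0, 0.5, 0, 0, 0, 0.5], [0, 0, 0.5, 0, 0, 0, 1], [0, 0, 0.5, 0, 0, 0, 1], [0, 0, 0.5, 0, 0, 0, 1], [0, 0, 0.5, 0, 0, 0, 1], [0, 0, 0.5, 0, 0, 0, 1], [0, 0, 0.5, 0, 0, 0, 1]]])

```text
time: 7.62
position: [610.5, 71.6, 27.0]
eef_rot: [[0.0, 1.0, -0.0], [1.0, -0.0, -0.0], [-0.0, -0.0, -1.0]]
wrist_force: [-0.3, 0.6, -0.5]
width: 91.1
finger_force: 0.0
```

Request:
step_arm(deltas=[[[0, 0, -20, 0, 0, 0, 1], [0, 0, -50, 0, 0, 0, 1], [0, 0, -80, 0, 0, 0, 1], [0, 0, -110, 0, 0, 0, 1], [3, -15, -123, 0, 0, 0, 1], [8, -45, -123, 0, 0, 0, 1], [14, -80, -123, 0, 0, 0, 1], [19, -105, -123, 0, 0, 0, 1], [21.8, -121.2, -123, 0, 0, 0, 1], [21.8, -121.2, -123, 0, 0, 0, 1], [21.8, -121.2, -123, 0, 0, 0, 1], [21.8, -121.2, -123, 0, 0, 0, 1]]])

```text
time: 8.62
position: [490.6, 93.1, 150.3]
eef_rot: [[0.001, 1.0, 0.001], [1.0, -0.001, 0.0], [0.0, 0.001, -1.0]]
wrist_force: [0.5, -0.7, 0.2]
width: 92.1
finger_force: 0.0
```

```bash
python3 - <<'E'
from fit import *
print(read_state()["position"].round(1))
for c in("top","side"):cv2.imwrite(f"pics/{c}2.png",cams.camera(c)[:,:,::-1])
print([fit("side",cv2.imread("pics/side2.png"),80,(610,71),12,s=s) for s in (60,90)])
a=cv2.imread("pics/top2.png")[150:300,220:420];b=cv2.imread("pics/side2.png")[150:300,200:400]
cv2.imwrite("pics/c2.png",cv2.resize(np.hstack([a,b]),(800,300),interpolation=cv2.INTER_CUBIC))
E
```

```text
[490.6  93.1 150.3]
[(array([612.6,  70.1]), np.float64(0.773)), (array([612.8,  69.6]), np.float64(0.703))]
```

View pics/c2.png

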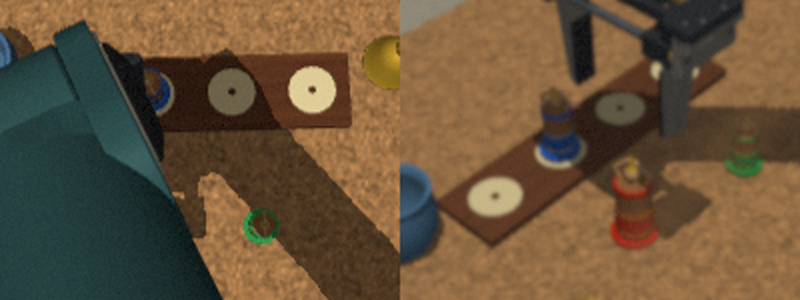

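The blue dancer stands centred on its disc (side crop ~(560,150)); the gripper is over the red one (635,200). Descending on red.

Request:
step_arm(deltas=[[[0, 0, 20, 0, 0, 0, 1], [0, 0, 45, 0, 0, 0, 1], [0, 0, 75, 0, 0, 0, 1], [0, 0, 100, 0, 0, 0, 1], [0, 0, 118, 0, 0, 0, 1], [0, 0, 126, 0, 0, 0, 1], [0, 0, 129, 0, 0, 0, 1], [0, 0, 129, 0, 0, 0, 1], [0, 0, 129, 0, 0, 0, 1]]])

```text
time: 9.47
position: [490.3, 93.6, 21.7]
eef_rot: [[0.0, 1.0, 0.001], [1.0, -0.0, 0.0], [0.0, 0.001, -1.0]]
wrist_force: [-1.0, -0.9, 0.3]
width: 92.2
finger_force: 0.0
```

Request:
step_arm(deltas=[[[0, 0, 0, 0, 0, 0, -1], [0, 0, 0, 0, 0, 0, -1], [0, 0, 0, 0, 0, 0, -1], [0, 0, 0, 0, 0, 0, -1], [0, 0, 0, 0, 0, 0, -1], [0, 0, 0, 0, 0, 0, -1], [0, 0, 0, 0, 0, 0, -1], [0, 0, 0, 0, 0, 0, -1], [0, 0, 0, 0, 0, 0, -1], [0, 0, 0, 0, 0, 0, -1]]])

```text
time: 10.3
position: [489.0, 93.3, 20.9]
eef_rot: [[-0.0, 1.0, -0.001], [1.0, 0.0, -0.0], [-0.0, -0.001, -1.0]]
wrist_force: [-0.5, -0.6, 0.6]
width: 32.7
finger_force: 20.0
```

Request:
step_arm(deltas=[[[0, 0, -5, 0, 0, 0, -1], [0, 0, -20, 0, 0, 0, -1], [0, 0, -45, 0, 0, 0, -1], [0, 0, -75, 0, 0, 0, -1], [0, 0, -100, 0, 0, 0, -1], [3, 6, -120, 0, 0, 0, -1], [12, 22, -130, 0, 0, 0, -1], [25, 47, -130, 0, 0, 0, -1], [40, 75, -130, 0, 0, 0, -1], [53, 100, -130, 0, 0, 0, -1], [61, 115, -130, 0, 0, 0, -1], [63.2, 119.2, -130, 0, 0, 0, -1]]])

```text
time: 11.3
position: [610.4, 158.3, 150.9]
eef_rot: [[-0.001, 1.0, 0.001], [1.0, 0.001, 0.002], [0.002, 0.001, -1.0]]
wrist_force: [-0.4, 0.2, -0.7]
width: 32.4
finger_force: 20.0
```

Request:
step_arm(deltas=[[[0, 0, 5, 0, 0, 0, -1], [0, 0, 20, 0, 0, 0, -1], [0, 0, 42, 0, 0, 0, -1], [0, 0, 65, 0, 0, 0, -1], [0, 0, 87, 0, 0, 0, -1], [0, 0, 102, 0, 0, 0, -1], [0, 0, 111, 0, 0, 0, -1], [0, 0, 115, 0, 0, 0, -1], [0, 0, 117.5, 0, 0, 0, -1], [0, 0, 117.5, 0, 0, 0, -1], [0, 0, 117.5, 0, 0, 0, -1], [0, 0, 117.5, 0, 0, 0, -1]]])

```text
time: 12.3
position: [609.2, 156.8, 34.5]
eef_rot: [[0.0, 1.0, 0.002], [1.0, -0.0, 0.0], [0.0, 0.002, -1.0]]
wrist_force: [-0.0, -0.3, 0.1]
width: 32.2
finger_force: 20.0
```

Request:
step_arm(deltas=[[[0, 0, 0.5, 0, 0, 0, -0.1], [0, 0, 0.5, 0, 0, 0, 0], [0, 0, 0.5, 0, 0, 0, 0.2], [0, 0, 0.5, 0, 0, 0, 0.5], [0, 0, 0.5, 0, 0, 0, 1], [0, 0, 0.5, 0, 0, 0, 1], [0, 0, 0.5, 0, 0, 0, 1], [0, 0, 0.5, 0, 0, 0, 1], [0, 0, 0.5, 0, 0, 0, 1], [0, 0, 0.5, 0, 0, 0, 1]]])

```text
time: 13.13
position: [608.5, 156.6, 32.9]
eef_rot: [[0.0, 1.0, -0.0], [1.0, -0.0, -0.0], [-0.0, -0.0, -1.0]]
wrist_force: [0.9, 1.1, 0.2]
width: 91.8
finger_force: 0.0
```

Request:
step_arm(deltas=[[[0, 0, -20, 0, 0, 0, 1], [0, 0, -50, 0, 0, 0, 1], [0, 0, -80, 0, 0, 0, 1], [0, 0, -110, 0, 0, 0, 1], [3, -12, -117, 0, 0, 0, 1], [11, -42, -117, 0, 0, 0, 1], [20, -77, -117, 0, 0, 0, 1], [29, -112, -117, 0, 0, 0, 1], [37, -142, -117, 0, 0, 0, 1], [43, -164, -117, 0, 0, 0, 1], [44.8, -171.5, -117, 0, 0, 0, 1], [44.8, -171.5, -117, 0, 0, 0, 1]]])

```text
time: 14.13
position: [435.3, 201.7, 150.0]
eef_rot: [[-0.003, 1.0, -0.0], [1.0, 0.003, -0.001], [-0.001, -0.0, -1.0]]
wrist_force: [-0.0, -1.0, 0.3]
width: 91.7
finger_force: 0.0
```

Request:
step_arm(deltas=[[[0, 0, 10, 0, 0, 0, 1], [0, 0, 35, 0, 0, 0, 1], [0, 0, 65, 0, 0, 0, 1], [0, 0, 95, 0, 0, 0, 1], [0, 0, 115, 0, 0, 0, 1], [0, 0, 130, 0, 0, 0, 1], [0, 0, 138, 0, 0, 0, 1], [0, 0, 141, 0, 0, 0, 1], [0, 0, 142, 0, 0, 0, 1], [0, 0, 142, 0, 0, 0, 1], [0, 0, 142, 0, 0, 0, 1]]])

```text
time: 15.05
position: [437.9, 201.6, 8.7]
eef_rot: [[0.0, 1.0, 0.002], [1.0, -0.0, 0.001], [0.001, 0.002, -1.0]]
wrist_force: [-1.2, -0.7, 0.0]
width: 91.9
finger_force: 0.0
```

Request:
step_arm(deltas=[[[0, 0, 0, 0, 0, 0, -1], [0, 0, 0, 0, 0, 0, -1], [0, 0, 0, 0, 0, 0, -1], [0, 0, 0, 0, 0, 0, -1], [0, 0, 0, 0, 0, 0, -1], [0, 0, 0, 0, 0, 0, -1], [0, 0, 0, 0, 0, 0, -1], [0, 0, 0, 0, 0, 0, -1], [0, 0, 0, 0, 0, 0, -1], [0, 0, 0, 0, 0, 0, -1], [0, 0, 0, 0, 0, 0, -1]]])

```text
time: 15.97
position: [437.0, 201.4, 7.9]
eef_rot: [[0.0, 1.0, -0.0], [1.0, -0.0, -0.0], [-0.0, -0.0, -1.0]]
wrist_force: [-0.3, -0.0, 0.2]
width: 20.4
finger_force: 3.4
```

Request:
step_arm(deltas=[[[0, 0, 0, 0, 0, 0, -1], [0, 0, 0, 0, 0, 0, -1], [0, 0, -5, 0, 0, 0, -1], [0, 0, -20, 0, 0, 0, -1], [0, 0, -45, 0, 0, 0, -1], [0, 0, -75, 0, 0, 0, -1], [0, 0, -105, 0, 0, 0, -1], [0, 0, -130, 0, 0, 0, -1], [-5, 3, -145, 0, 0, 0, -1], [-20, 12, -150, 0, 0, 0, -1], [-45, 27, -150, 0, 0, 0, -1], [-75, 44, -150, 0, 0, 0, -1]]])

```text
time: 16.97
position: [481.2, 127.2, 159.3]
eef_rot: [[-0.004, 1.0, 0.002], [1.0, 0.004, 0.001], [0.001, 0.002, -1.0]]
wrist_force: [0.9, -0.0, -0.1]
width: 19.8
finger_force: 20.0
```

Request:
step_arm(deltas=[[[-30, 18, 0, 0, 0, 0, -1], [-60, 36, 0, 0, 0, 0, -1], [-90, 54, 0, 0, 0, 0, -1], [-120, 71, 0, 0, 0, 0, -1], [-150, 89, 0, 0, 0, 0, -1], [-180, 107, 0, 0, 0, 0, -1], [-205, 122, 0, 0, 0, 0, -1], [-220, 131, 0, 0, 0, 0, -1], [-225.2, 133.8, 0, 0, 0, 0, -1], [-225.2, 133.8, 10, 0, 0, 0, -1], [-225.2, 133.8, 30, 0, 0, 0, -1], [-225.2, 133.8, 55, 0, 0, 0, -1]]])

```text
time: 17.97
position: [615.2, -96.7, 103.6]
eef_rot: [[-0.002, 1.0, 0.003], [1.0, 0.002, 0.001], [0.001, 0.003, -1.0]]
wrist_force: [0.4, -0.0, 0.4]
width: 20.4
finger_force: 20.0
```

Request:
step_arm(deltas=[[[0, 0, 25, 0, 0, 0, -1], [0, 0, 48, 0, 0, 0, -1], [0, 0, 65, 0, 0, 0, -1], [0, 0, 75, 0, 0, 0, -1], [0, 0, 80, 0, 0, 0, -1], [0, 0, 82.5, 0, 0, 0, -1], [0, 0, 82.5, 0, 0, 0, -1], [0, 0, 82.5, 0, 0, 0, -1], [0, 0, 82.5, 0, 0, 0, -1]]])

```text
time: 18.72
position: [615.6, -98.8, 21.6]
eef_rot: [[0.0, 1.0, 0.002], [1.0, -0.0, -0.0], [-0.0, 0.002, -1.0]]
wrist_force: [-0.4, 0.9, 0.1]
width: 20.3
finger_force: 20.0
```

Request:
step_arm(deltas=[[[0, 0, 0.5, 0, 0, 0, -0.3], [0, 0, 0.5, 0, 0, 0, -0.1], [0, 0, 0.5, 0, 0, 0, 0.2], [0, 0, 0.5, 0, 0, 0, 0.5], [0, 0, 0.5, 0, 0, 0, 1], [0, 0, 0.5, 0, 0, 0, 1], [0, 0, 0.5, 0, 0, 0, 1], [0, 0, 0.5, 0, 0, 0, 1], [0, 0, 0.5, 0, 0, 0, 1], [0, 0, 0.5, 0, 0, 0, 1]]])

```text
time: 19.55
position: [614.8, -98.8, 19.9]
eef_rot: [[0.0, 1.0, -0.0], [1.0, -0.0, -0.0], [-0.0, -0.0, -1.0]]
wrist_force: [0.8, 1.3, 0.2]
width: 84.6
finger_force: 0.0
```

Request:
step_arm(deltas=[[[0, 0, -20, 0, 0, 0, 1], [0, 0, -50, 0, 0, 0, 1], [0, 0, -80, 0, 0, 0, 1], [0, 0, -110, 0, 0, 0, 1], [5, -12, -130, 0, 0, 0, 1], [16, -40, -130, 0, 0, 0, 1], [30, -75, -130, 0, 0, 0, 1], [42, -107, -130, 0, 0, 0, 1], [52, -131, -130, 0, 0, 0, 1], [56.4, -142.3, -130, 0, 0, 0, 1], [56.4, -142.3, -130, 0, 0, 0, 1], [56.4, -142.3, -130, 0, 0, 0, 1]]])

```text
time: 20.55
position: [473.0, -42.6, 150.5]
eef_rot: [[-0.0, 1.0, 0.001], [1.0, 0.0, -0.001], [-0.001, 0.001, -1.0]]
wrist_force: [1.2, -0.4, 0.4]
width: 91.7
finger_force: 0.0
```

Request:
step_arm(deltas=[[[0, 0, 10, 0, 0, 0, 1], [0, 0, 35, 0, 0, 0, 1], [0, 0, 65, 0, 0, 0, 1], [0, 0, 95, 0, 0, 0, 1], [0, 0, 115, 0, 0, 0, 1], [0, 0, 130, 0, 0, 0, 1], [0, 0, 137, 0, 0, 0, 1], [0, 0, 140, 0, 0, 0, 1], [0, 0, 140, 0, 0, 0, 1], [0, 0, 140, 0, 0, 0, 1]]])

```text
time: 21.38
position: [473.3, -42.4, 10.3]
eef_rot: [[0.0, 1.0, 0.001], [1.0, -0.0, 0.0], [0.0, 0.001, -1.0]]
wrist_force: [-0.1, 0.0, -0.2]
width: 91.8
finger_force: 0.0
```

Request:
step_arm(deltas=[[[0, 0, 0, 0, 0, 0, -1], [0, 0, 0, 0, 0, 0, -1], [0, 0, 0, 0, 0, 0, -1], [0, 0, 0, 0, 0, 0, -1], [0, 0, 0, 0, 0, 0, -1], [0, 0, 0, 0, 0, 0, -1], [0, 0, 0, 0, 0, 0, -1], [0, 0, 0, 0, 0, 0, -1], [0, 0, 0, 0, 0, 0, -1], [0, 0, 0, 0, 0, 0, -1], [0, 0, 0, 0, 0, 0, -1], [0, 0, 0, 0, 0, 0, -1]]])

```text
time: 22.38
position: [472.5, -42.4, 9.9]
eef_rot: [[0.0, 1.0, -0.0], [1.0, -0.0, -0.0], [-0.0, -0.0, -1.0]]
wrist_force: [-0.6, 0.7, 0.0]
width: 24.2
finger_force: 20.0
```

Request:
step_arm(deltas=[[[0, 0, -5, 0, 0, 0, -1], [0, 0, -20, 0, 0, 0, -1], [0, 0, -45, 0, 0, 0, -1], [0, 0, -75, 0, 0, 0, -1], [0, 0, -105, 0, 0, 0, -1], [2, 8, -125, 0, 0, 0, -1], [6, 28, -135, 0, 0, 0, -1], [12, 58, -135, 0, 0, 0, -1], [18, 88, -135, 0, 0, 0, -1], [24, 117, -135, 0, 0, 0, -1], [27.6, 135, -135, 0, 0, 0, -1], [28.6, 140.3, -135, 0, 0, 0, -1]]])

```text
time: 23.38
position: [615.2, -12.7, 145.1]
eef_rot: [[-0.001, 1.0, 0.002], [1.0, 0.001, 0.001], [0.001, 0.002, -1.0]]
wrist_force: [0.3, 0.3, 0.1]
width: 24.3
finger_force: 20.0
```

Request:
step_arm(deltas=[[[0, 0, 5, 0, 0, 0, -1], [0, 0, 20, 0, 0, 0, -1], [0, 0, 42, 0, 0, 0, -1], [0, 0, 65, 0, 0, 0, -1], [0, 0, 88, 0, 0, 0, -1], [0, 0, 105, 0, 0, 0, -1], [0, 0, 115, 0, 0, 0, -1], [0, 0, 120, 0, 0, 0, -1], [0, 0, 122.5, 0, 0, 0, -1], [0, 0, 122.5, 0, 0, 0, -1], [0, 0, 122.5, 0, 0, 0, -1], [0, 0, 122.5, 0, 0, 0, -1]]])

```text
time: 24.38
position: [613.5, -13.8, 23.6]
eef_rot: [[0.0, 1.0, 0.002], [1.0, -0.0, -0.0], [-0.0, 0.002, -1.0]]
wrist_force: [1.2, 0.1, -0.4]
width: 24.3
finger_force: 20.0
```

Request:
step_arm(deltas=[[[0, 0, 0.5, 0, 0, 0, -0.3], [0, 0, 0.5, 0, 0, 0, -0.1], [0, 0, 0.5, 0, 0, 0, 0.2], [0, 0, 0.5, 0, 0, 0, 0.5], [0, 0, 0.5, 0, 0, 0, 1], [0, 0, 0.5, 0, 0, 0, 1], [0, 0, 0.5, 0, 0, 0, 1], [0, 0, 0.5, 0, 0, 0, 1], [0, 0, 0.5, 0, 0, 0, 1], [0, 0, 0.5, 0, 0, 0, 1]]])

```text
time: 25.22
position: [612.8, -13.8, 21.9]
eef_rot: [[0.0, 1.0, -0.0], [1.0, -0.0, -0.0], [-0.0, -0.0, -1.0]]
wrist_force: [0.1, -0.1, 0.2]
width: 88.4
finger_force: 0.0
```

Request:
step_arm(deltas=[[[0, 0, -20, 0, 0, 0, 1], [0, 0, -50, 0, 0, 0, 1], [0, 0, -80, 0, 0, 0, 1], [0, 0, -110, 0, 0, 0, 1], [0, 0, -140, 0, 0, 0, 1], [-30, -20, -160, 0, 0, 0, 1], [-70, -50, -160, 0, 0, 0, 1], [-110, -80, -160, 0, 0, 0, 1], [-150, -110, -160, 0, 0, 0, 1], [-190, -130, -160, 0, 0, 0, 1], [-230, -140, -160, 0, 0, 0, 1], [-270, -150, -160, 0, 0, 0, 1]]])

```text
time: 26.22
position: [468.6, -260.1, 182.4]
eef_rot: [[-0.0, 1.0, -0.0], [1.0, 0.0, -0.001], [-0.001, -0.0, -1.0]]
wrist_force: [1.5, -0.2, 0.6]
width: 91.6
finger_force: 0.0
```

Request:
step_arm(deltas=[[[-35, -15, 0, 0, 0, 0, 1], [-70, -30, 0, 0, 0, 0, 1], [-100, -40, 0, 0, 0, 0, 1], [-100, -40, 0, 0, 0, 0, 1], [-100, -40, 0, 0, 0, 0, 1], [-100, -40, 0, 0, 0, 0, 1]]])

```text
time: 26.72
position: [430.6, -357.8, 181.9]
eef_rot: [[-0.001, 1.0, 0.0], [1.0, 0.001, 0.001], [0.001, 0.0, -1.0]]
wrist_force: [0.4, 0.4, -0.5]
width: 92.2
finger_force: 0.0
```

```bash
python3 - <<'E'
from fit import *
for c in("top","side"):cv2.imwrite(f"pics/{c}3.png",cams.camera(c)[:,:,::-1])
for h,xy in {50:(615,-99),65:(613,-14),80:(610,71),95:(608,156)}.items():
    for c,s in(("top",110),("side",150 if h in(50,95) else 60)):
        try: print(h,c,*fit(c,cv2.imread(f"pics/{c}3.png"),h,xy,12,s=s))
        except Exception as e: print(h,c,"x")
a=cv2.imread("pics/top3.png")[120:270,190:440];b=cv2.imread("pics/side3.png")[130:280,170:420]
cv2.imwrite("pics/c3.png",cv2.resize(np.vstack([a,b]),(500,600),interpolation=cv2.INTER_CUBIC))
E
```

```text
50 top [ 620.6 -107.9] 0.401
50 side [ 619.7 -111.4] 0.303
65 top [613.9 -14.6] 0.944
65 side [615.7 -15.5] 0.761
80 top [610.   71.3] 0.784
80 side [612.6  70.1] 0.758
95 top [610.9 156.4] 0.923
95 side [612.3 156.1] 0.758
```

View pics/c3.png

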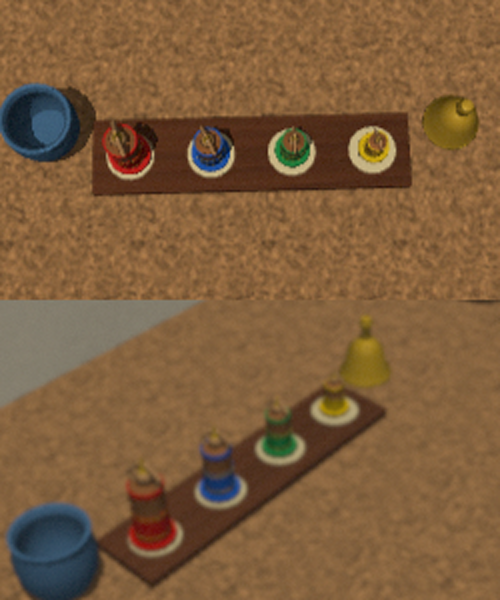

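All four stand upright and centred on their discs: red next to the pot, then blue, green, and yellow next to the bell. The yellow fit picked up the bell's colour, but in the picture its foot at (374,148) sits on the disc centre at (372,149).

```bash
python3 -c "
from h import *
print(workorder.hand_in())"
```

```text
the job is handed in; nothing more can be done
None
```

The job is handed in: all four dancers stand upright on their discs, from the 95 mm next to the pot down to the 50 mm next to the bell, and neither the pot nor the bell was touched. The final pictures put the three tallest within about 4 mm of centre; the shortest I could only judge centred by eye.

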